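Unlock the work lamp and stand it on the plate

TASK

Unlock the work lamp in its charging dock: press the dock's wide black knob down, turn it clockwise (seen from above) as far as it goes and let it spring back up, so that its keeper bar stays swung away from the lamp. Then draw the lamp straight up out of the socket and stand it upright by its base well within the round steel plate, setting it down before letting go of it. Leave the knob unlocked and do not disturb the jar, the carton or the wrench.

Things in the scene. Friction and masses are not known exactly. Their poses are not given: they have to be found in the camera images.
- dock: Charging dock, fixed to the bench: dark base plate 100 x 215 x 12 mm (x, y, z), on it a grey round socket (60 mm outside, bore 42 mm, mouth 88 mm above the bench) at local y = -50 mm and a blue square pillar (64 mm, 84 mm high) at local y = +50 mm with the knob on top. Origin: centre of the underside, z up.
- dock_mouth (a point): Centre of the socket's mouth, 88 mm above the bench. The socket is 68 mm deep, its floor 20 mm above the bench.
- knob_face (a point): On the knob's axis at the level of the disc's upper face (134 mm above the bench with the knob up). Black disc 84 mm in diameter, 14 mm thick, crossed by a raised metal bar along local x, 74 mm long, 12 mm wide, 20 mm high above the disc; the disc's face is free on both sides of the bar. Frame turns with the knob: x to the keeper, z up.
- keeper_tip (a point): Outer end of the flat steel keeper bar under the disc, 81 mm from the knob's axis along the knob's local +x, 116 mm above the bench. The bar is 14 mm wide and 8 mm thick with a cross piece 34 mm wide at its end; locked, it points to the lamp and hangs 16 mm above the lamp's collar.
- plunger (a joint): How far the knob is pressed down, m: 0 up, 0.010 fully down. The spring takes about 6 N to start and 10 N fully down. The knob can turn past its stop only while it is pressed by more than 6 mm, and springs fully up only at either end of its turn.
- knob (a joint): Turn of the knob, rad, growing clockwise seen from above: 0 to 0.1 locked (keeper over the lamp's collar), 1.2 to 1.3 unlocked (1.3 is the end stop).
- lamp: Stick-shaped work lamp, 151 mm long, about 0.26 kg, standing in the socket: black base tube 36 mm in diameter from 0 to 70 mm, grey collar 60 mm in diameter from 70 to 76 mm, white and black head 30 mm in diameter from 76 to 151 mm. Origin: centre of the flat underside of the base; z along the lamp, up. In the socket the collar lies 2 mm above the mouth and there are 3 mm of play all round.
- lamp_head (a point): On the lamp's axis 121 mm above its underside: where to grip the head.
- plate: Round steel plate 110 mm in diameter, 8 mm thick, fixed flat on the bench to the left or right of the dock. Origin: centre of its underside (its top is 8 mm higher).
- jar: Bystander: amber glass jar 64 mm in diameter, 85 mm high, on the bench on the other side of the dock. Origin: centre of the underside.
- carton: Bystander: small cardboard carton 60 x 100 x 45 mm, beyond the dock. Origin: centre of the underside.
- wrench: Bystander: flat wrench lying on the bench, nearer the robot than the dock. Origin: about its middle, on the underside; length along local x.
Things that resemble listed ones, but are neither listed nor needed, are in the scene too. There is more than one size of the lamp; the one meant has the size given above.

How it is judged:
On the way, in this order (a step that is already met when the one before it is completed fails the run):
1. the knob is unlocked and up again, the lamp still in its socket (value of joint knob above 1.1 rad and value of joint plunger below 0.003 m and horizontal distance between lamp and dock_mouth below 0.012 m and z of lamp in the frame of dock below 0.05 m), for 0.2 s.
2. the lamp's base is out of the socket (z of lamp in the frame of dock_mouth above 0.003 m), for 0.05 s.
3. the lamp is upright on the plate (within 5 mm) while still held (horizontal distance between lamp and plate below 0.035 m and angle between lamp's own z axis and vertical below 0.1 rad and z of lamp in the frame of plate below 0.013 m and contact force between the fingers and lamp above 1 N), for 0.05 s.
At the end, for the whole second after the job is handed in: The lamp stands still and upright (within 0.1 rad) with its base on the plate's top, its axis within 35 mm of the plate's centre; the knob is still turned past 1.1 rad and up (pressed less than 3 mm) (value of joint knob above 1.1 rad and value of joint plunger below 0.003 m and horizontal distance between lamp and plate below 0.035 m and angle between lamp's own z axis and vertical below 0.1 rad and z of lamp in the frame of plate between 0.005 and 0.011 m and linear speed of lamp below 0.02 m/s); the robot touches nothing.
It fails at once if the jar is shifted by more than 30 mm (distance of jar from where it was at the start of the episode above 0.03 m).
It fails at once if the carton is shifted by more than 30 mm (distance of carton from where it was at the start of the episode above 0.03 m).
It fails at once if the wrench is shifted by more than 30 mm (distance of wrench from where it was at the start of the episode above 0.03 m).
It also fails if it takes over 64 s, if anything falls off the work surface, if the arm or the gripper's body presses on something with over 40 N, if the wrist force passes 120 N, or if a joint passes its speed limit or range.

ROBOT

A 6-joint arm with a two-finger parallel gripper is mounted at the origin on the work surface. World frame = base frame: x ahead of the robot, y to its left, z up, the work surface at z = 0. Lengths are in m, angles in rad, forces in N, time in s.
With the tool pointing down it reaches from about 0.35 to 0.975 m from the base axis. Payload 4.9 kg.
Tool frame: the origin (TCP) lies midway between the tips of the shut fingers; the grasp point (between the pads) lies ctrl.grip_point_offset behind it (ctrl.grip_point_offset is the distance from the TCP to the grasp point, in m); x points along the fingers, y is the direction in which the jaws open and shut, and the axes are right-handed (so a half turn about x gives the same grasp; the last joint's range is limited). The gripper opens to 85 mm and grips with 20 to 120 N. Pads are 22 mm wide; open, the fingers measure 114 mm over their backs; the gripper's body (76 mm by 85 mm) begins 54 mm behind the grasp point. The pads swing forward as they close: fully open they stand 13 mm farther back than shut.
Start: joints at [-1.303, 0.053, 1.613, -0, 1.476, -0.119], TCP at [0.236, -0.579, 0.231] pointing down, gripper open.
Joint ranges: [-3.01, 3.01], [-1.01, 2.22], [0.06, 2.58], [-1.02, 4.17], [0.09, 2.62], [-3.14, 3.14]. Speed limits (rad/s): [2.57, 2.57, 3.14, 3.14, 3.14, 3.14].

INTERFACE

Orientations are given as a rotation vector (axis times angle).
In Python, from station import ctrl gives the robot as it stands. The module is installed in compiled form; this text tells all that it offers.
- The arm moves only by the tool drive_tool, never from a script. Its argument "commands" is text: rows parted by semicolons, each of 5 numbers parted by spaces: the closure, from -1 (fully open) to 1 (shut), so that 0 is half open, then the shift along the tool's x, y, z in units of 40 mm (1.0 is 40 mm), then the turn about the tool's x in units of 5 degrees (1.0 is 5 degrees). A call has 1 to 8 rows; each row is the pose to reach, as a shift and turn from the pose commanded when the call began, along the tool's axes at that moment; what a row does not reach only later rows make up. A row lasts 1/12 s, in which the tool goes at most 41.7 mm and 7.16 degrees, less where a joint would pass 70% of its speed; a pose out of reach is approached as far as the arm can. A call with a gripper value outside its range is refused whole. The fingers move at their own pace and stop on an object; "newtons" is the grip in N (left out, the last holds). Time passes only in rows, so rows that repeat a pose let the fingers close. It gives the time, the measured TCP pose, the force and the opening at its end, in the units of the state.
- ctrl.get_obs(): the state, without advancing time (a new reading comes with each control period).
- ctrl.get_image(name): name is "scene" or "top"; returns (picture, depth): 480x640x3 uint8, blue, green, red; 480x640 float32, m along the optical axis (not along the pixel's ray), 0 where there is no reading.
- ctrl.camera_info(name): a dict with "K" (3x3 intrinsics, pixels), "k1" (the pictures are not rectified: a ray, as slopes to the right and down, at radius r is drawn at 1 + k1 r^2 times it, then the intrinsics apply), "T" (4x4, takes a point from camera to world coordinates). Camera axes: x right, y down, z forward; pixel columns grow to the right and rows downward; lengths in m; the calibration is good to about 2 mm. A picture is of the moment at which its call begins. camera_info takes no time and is no camera call.
- ctrl.finish_job(): hands the job in, once; it reports no verdict.
The state is a dict: "t": time; "q": joint angles; "dq": joint speeds; "effort": joint torques, N m; "tool_pos": TCP position; "tool_rot": TCP orientation; "contact_force": force on the tool from outside, world axes, zero at the start; "wrist_torque": the same for the moment, N m; "opening": finger opening in m.
Only numpy, scipy, OpenCV 4.12 (cv2) and the standard library are available. Lean on these libraries where they do the work, as an engineer would, in place of code of your own. Each camera call takes 0.05 s, during which the arm holds its last target.

## Working session

There is one attempt and no reset: what is moved stays moved. The work goes in short steps, Python scripts to look and compute and a tool call to move; the robot and the scene stay as the last step left them, time stands still between calls to the robot, and variables do not carry over. Pictures are saved under pics/ and viewed, and the job is handed in when it is done.

Besides the shell and the picture viewer there is one more tool, called in YAML: its name, and indented under it one key for each argument. drive_tool: Moves the arm, as the interface text tells. Its arguments: {"type":"object","properties":{"commands":{"type":"string"},"newtons":{"type":"number"}},"required":["commands"]}

```bash
mkdir -p pics; ls; python3 - <<'E'
from station import ctrl
import cv2,numpy as np
o=ctrl.get_obs(); print(o, ctrl.grip_point_offset)
for n in("scene","top"):
    im,d=ctrl.get_image(n); cv2.imwrite(f"pics/{n}0.png",im); np.save(f"{n}0_d.npy",d); np.save(f"{n}0_i.npy",im)
    print(n,ctrl.camera_info(n))
E
```

```text
pics
{'t': 0.0, 'q': array([-1.30301597e+00,  5.33644252e-02,  1.61429961e+00, -1.06875297e-06,
        1.47596232e+00, -1.18998919e-01]), 'dq': array([ 0.00188039,  0.00112657, -0.00071351, -0.00113092, -0.00122578,
        0.00041265]), 'effort': array([-1.41855417e-04, -3.93679225e+01, -3.70176709e+01, -2.23039278e-04,
        6.91436377e-03,  4.92748967e-06]), 'tool_pos': array([ 0.23559156, -0.57823276,  0.23005496]), 'tool_rot': array([ 2.0101408 ,  0.39576805, -2.0104526 ]), 'contact_force': array([ 0.01024279,  0.15253851, -0.05304502]), 'wrist_torque': array([-0.01239625, -0.05311709,  0.05037041]), 'opening': 0.08544202573059607} 0.0187
scene {'K': array([[508.92418393,   0.        , 315.30998966],
       [  0.        , 508.92418393, 239.78305059],
       [  0.        ,   0.        ,   1.        ]]), 'k1': -0.09147579737191193, 'T': array([[-3.32679634e-01,  5.01067657e-01, -7.98908921e-01,
         1.29538349e+00],
       [ 9.43039630e-01,  1.77409951e-01, -2.81428439e-01,
         2.77198987e-01],
       [ 7.19704027e-04, -8.47028283e-01, -5.31547335e-01,
         5.81191193e-01],
       [ 0.00000000e+00,  0.00000000e+00,  0.00000000e+00,
         1.00000000e+00]])}
top {'K': array([[615.34882149,   0.        , 328.52300716],
       [  0.        , 615.34882149, 237.80435993],
       [  0.        ,   0.        ,   1.        ]]), 'k1': -0.03187880998751738, 'T': array([[ 0.02519198, -0.98443694,  0.1739232 ,  0.41404885],
       [-0.99960413, -0.02262557,  0.01672327, -0.0054555 ],
       [-0.0125279 , -0.17427564, -0.98461721,  1.09303112],
       [ 0.        ,  0.        ,  0.        ,  1.        ]])}
```

View pics/scene0.png

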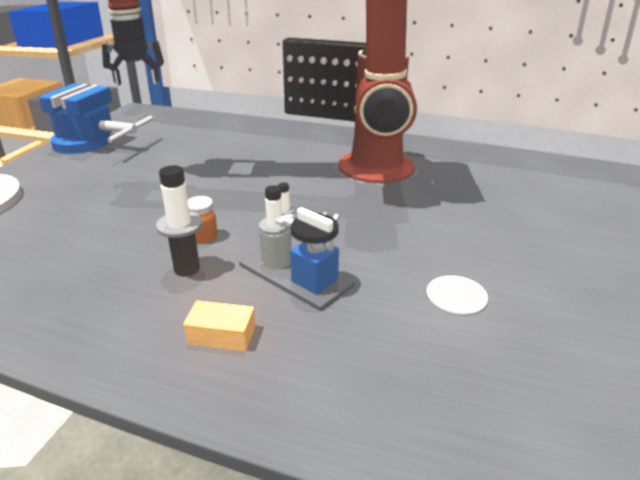

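View pics/top0.png

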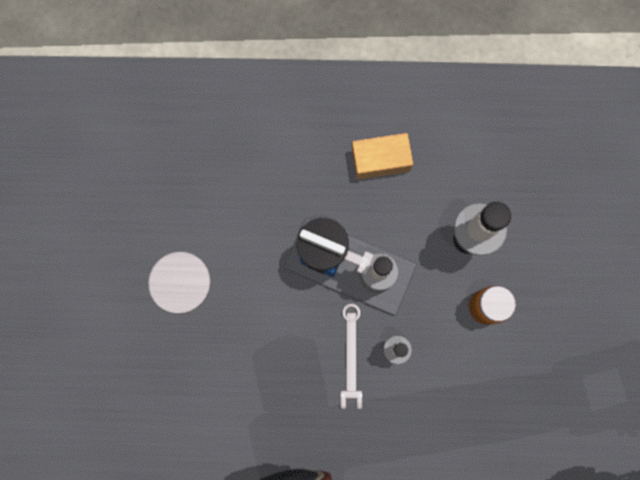

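The top view shows the lamp in its socket at (383,267), the knob at (323,243) with its bar running to the lower right, the plate at (180,282) and the wrench at (351,355). It also shows a small look-alike lamp at (398,350), a large one at (485,225), the jar at (495,304) and the carton at (383,156).

```bash
cat > h.py <<'E'
import numpy as np,cv2
from station import ctrl
def cloud(n,d):
    c=ctrl.camera_info(n);K=c["K"];T=c["T"]
    u,v=np.meshgrid(np.arange(640.),np.arange(480.))
    p=cv2.undistortPoints(np.stack([u,v],-1).reshape(-1,1,2),K,np.array([c["k1"],0,0,0.])).reshape(480,640,2)
    P=np.dstack([p*d[...,None],d]); W=P@T[:3,:3].T+T[:3,3]; W[d==0]=np.nan
    return W
def fit(p):
    A=np.c_[2*p[:,:2],np.ones(len(p))];s=np.linalg.lstsq(A,(p[:,:2]**2).sum(1),rcond=None)[0]
    return s[:2],np.sqrt(s[2]+s[0]@s[0])
E
python3 - <<'E'
from h import *
W={n:cloud(n,np.load(f"{n}0_d.npy")) for n in("scene","top")}
for n,pts in {"top":[(383,267),(323,226),(323,243),(320,260),(310,236),(337,248),(363,262),(180,282),(398,350),(495,215),(495,300),(383,150),(351,355),(410,300),(250,200),(395,275)],
 "scene":[(273,192),(273,210),(313,220),(315,235),(284,187),(284,200),(175,175),(175,200),(458,295),(288,219),(220,315),(201,205),(274,250)]}.items():
    for u,v in pts: print(n,(u,v),np.round(W[n][v,u],4))
E
```

```text
top (383, 267) [ 0.5342 -0.0731  0.1704]
top (323, 226) [0.6024 0.0201 0.1334]
top (323, 243) [0.5719 0.0189 0.152 ]
top (320, 260) [0.5477 0.0233 0.1342]
top (310, 236) [0.5827 0.0395 0.1507]
top (337, 248) [ 0.5646 -0.003   0.1518]
top (363, 262) [ 0.548  -0.0449  0.1202]
top (180, 282) [0.5198 0.2746 0.0092]
top (398, 350) [ 0.4112 -0.1016  0.1191]
top (495, 215) [ 0.6091 -0.233   0.2122]
top (495, 300) [ 0.4954 -0.2634  0.0828]
top (383, 150) [ 0.7605 -0.0805  0.0422]
top (351, 355) [ 0.4003 -0.0313  0.003 ]
top (410, 300) [ 0.4988 -0.1342 -0.0021]
top (250, 200) [ 0.6744  0.1586 -0.0017]
top (395, 275) [ 0.5315 -0.0984  0.0936]
scene (273, 192) [ 0.5502 -0.0658  0.1696]
scene (273, 210) [ 0.5509 -0.0672  0.133 ]
scene (313, 220) [0.5802 0.021  0.1446]
scene (315, 235) [0.6104 0.0353 0.1348]
scene (284, 187) [ 0.4215 -0.0995  0.1144]
scene (284, 200) [ 0.4235 -0.0996  0.085 ]
scene (175, 175) [ 0.622  -0.2177  0.2116]
scene (175, 200) [ 0.6279 -0.2216  0.1651]
scene (458, 295) [0.5258 0.2815 0.0082]
scene (288, 219) [ 0.5516 -0.0377  0.12  ]
scene (220, 315) [ 0.7569 -0.0748  0.0462]
scene (201, 205) [ 0.5035 -0.2518  0.0866]
scene (274, 250) [ 0.5652 -0.0625  0.0554]
```

```bash
python3 - <<'E'
import cv2,numpy as np
i=np.load("scene0_i.npy")[150:320,140:360];cv2.imwrite("pics/s0c.png",cv2.resize(i,None,fx=3.5,fy=3.5,interpolation=2))
i=np.load("top0_i.npy")[190:380,260:450];cv2.imwrite("pics/t0c.png",cv2.resize(i,None,fx=3.1,fy=3.1,interpolation=2))
E
```

```text
(no output)
```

View pics/s0c.png

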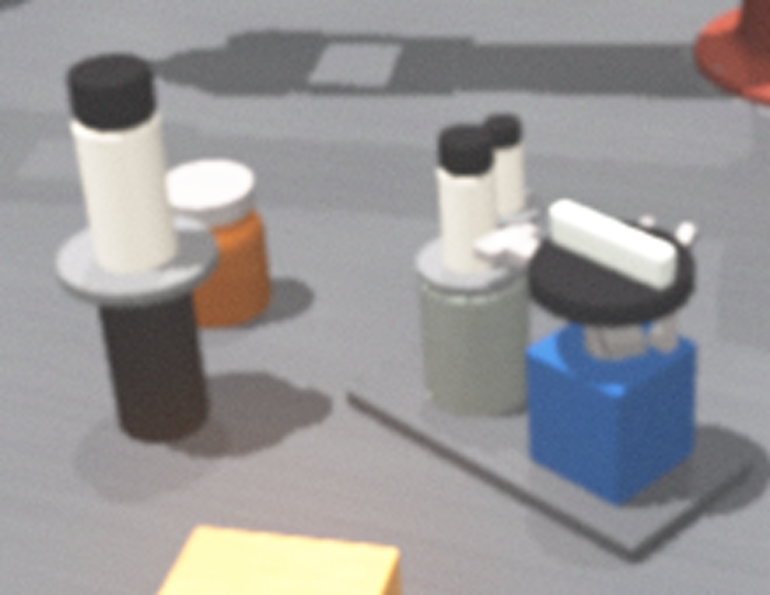

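View pics/t0c.png

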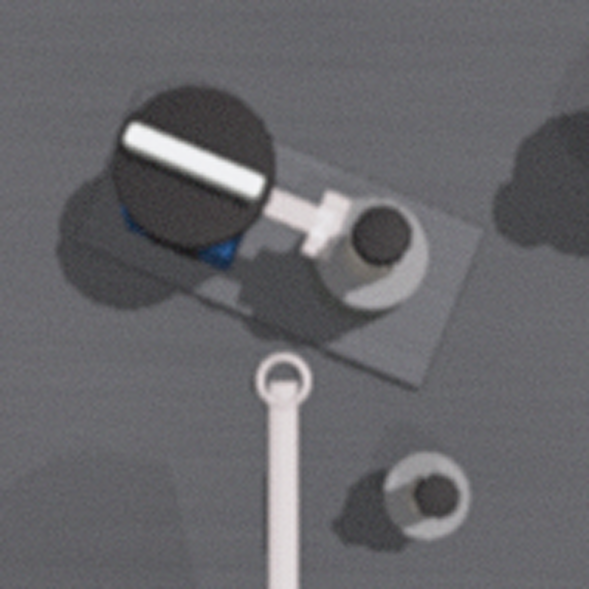

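The crops show the keeper's cross piece beside the lamp's neck, and the knob bar in line with the keeper.

```bash
python3 - <<'E'
from h import *
W={n:cloud(n,np.load(f"{n}0_d.npy")) for n in("scene","top")}
def sel(n,c,r,z0,z1):
    P=W[n].reshape(-1,3);return P[(np.hypot(*(P[:,:2]-c).T)<r)&(P[:,2]>z0)&(P[:,2]<z1)]
def circ(p):
    p=p[:,:2].astype(np.float32); c,r=cv2.minEnclosingCircle(p);return np.round(c,4),round(r,4),np.round(p.mean(0),4)
for n in W:
    print(n)
    p=sel(n,(.575,.017),.06,.128,.139);print(" disc",len(p),circ(p),np.median(p[:,2]))
    p=sel(n,(.575,.017),.06,.146,.16);e=cv2.minAreaRect(p[:,:2].astype(np.float32));print(" bar",len(p),e,np.median(p[:,2]));b=cv2.boxPoints(e);print(b)
    p=sel(n,(.54,-.08),.035,.165,.18);print(" lamptop",len(p),circ(p),np.median(p[:,2]))
    p=sel(n,(.54,-.08),.035,.092,.102);print(" collar",len(p),circ(p),np.median(p[:,2]))
    p=sel(n,(.545,-.045),.04,.114,.124);print(" keeper",len(p),p.mean(0),cv2.minAreaRect(p[:,:2].astype(np.float32)))
    p=sel(n,(.52,.277),.09,.005,.016);print(" plate",len(p),circ(p),np.median(p[:,2]))
    p=sel(n,(.41,-.1),.03,.108,.13);print(" small",len(p),circ(p),np.median(p[:,2]))
    p=sel(n,(.62,-.23),.06,.2,.23);print(" big",len(p),circ(p),np.median(p[:,2]))
    p=sel(n,(.5,-.25),.06,.075,.1);print(" jar",len(p),circ(p),np.median(p[:,2]))
E
```

```text
scene
 disc 752 (array([0.5765, 0.0229]), 0.0428, array([0.5897, 0.0246], dtype=float32)) 0.13434647637009436
 bar 246 ((0.5767143964767456, 0.02195568196475506), (0.07411620020866394, 0.013657573610544205), 69.28517150878906) 0.15220935806495414
[[ 0.557219   -0.01029125]
 [ 0.5699936  -0.01512216]
 [ 0.59620976  0.05420261]
 [ 0.5834352   0.05903353]]
 lamptop 137 (array([ 0.539 , -0.0709]), 0.0168, array([ 0.5422, -0.0698], dtype=float32)) 0.17100962593695546
 collar 253 (array([ 0.5416, -0.0744]), 0.0292, array([ 0.5525, -0.0725], dtype=float32)) 0.09653937670229978
 keeper 228 [ 0.55134305 -0.05065486  0.11941611] ((0.5515425205230713, -0.054898206144571304), (0.04243302345275879, 0.05026983842253685), 21.638553619384766)
 plate 1795 (array([0.521 , 0.2798]), 0.0576, array([0.5244, 0.2788], dtype=float32)) 0.00806917535674967
 small 71 (array([ 0.4144, -0.1036]), 0.0127, array([ 0.4163, -0.1024], dtype=float32)) 0.11612977100442329
 big 375 (array([ 0.611 , -0.2341]), 0.0231, array([ 0.6181, -0.2288], dtype=float32)) 0.21369138054419712
 jar 310 (array([ 0.491 , -0.2655]), 0.029
[... 524 characters left out ...]
03
 collar 512 (array([ 0.5377, -0.0731]), 0.0299, array([ 0.5315, -0.0757], dtype=float32)) 0.09535081521922628
 keeper 350 [ 0.54993708 -0.04069479  0.11928045] ((0.5478623509407043, -0.048425838351249695), (0.07126541435718536, 0.03416392207145691), 68.44713592529297)
 plate 2653 (array([0.5197, 0.2812]), 0.0865, array([0.5199, 0.2767], dtype=float32)) 0.007765323221773146
 small 171 (array([ 0.4123, -0.1063]), 0.0115, array([ 0.4123, -0.106 ], dtype=float32)) 0.11527662025245233
 big 701 (array([ 0.6094, -0.2356]), 0.0215, array([ 0.6081, -0.2338], dtype=float32)) 0.2145346859728232
 jar 931 (array([ 0.4906, -0.2671]), 0.0282, array([ 0.4901, -0.2665], dtype=float32)) 0.08402056038842609
```

```bash
cat >> h.py <<'E'
from scipy.spatial.transform import Rotation as Ro
def st():
    o=ctrl.get_obs();R=Ro.from_rotvec(o["tool_rot"]).as_matrix();return o,R
def plan(target,yaw_y=None):
    """shift in tool axes (units 40mm), turn units 5deg"""
    o,R=st();d=np.array(target)-o["tool_pos"]
    y=np.degrees(np.arctan2(R[1,1],R[0,1]))
    print("t",round(o["t"],2),"tcp",np.round(o["tool_pos"],4),"xaxis",np.round(R[:,0],3),"yaw_y",round(y,2),"q6",round(o["q"][5],3),"F",np.round(o["contact_force"],1),"op",round(o["opening"],4))
    print(" shift units",np.round(R.T@d/.04,2))
    if yaw_y is not None: print(" turn units cw",np.round((y-yaw_y)/5,2))
E
python3 - <<'E'
from h import *
o,R=st();print(R)
plan((.236,-.579,.30)); plan((.576,.0212,.30),-22.2)
E
```

```text
[[-4.83898177e-04  3.77214591e-01 -9.26125757e-01]
 [ 1.85928688e-03 -9.26123925e-01 -3.77214817e-01]
 [-9.99998154e-01 -1.90446703e-03 -2.53200460e-04]]
t 0.1 tcp [ 0.2356 -0.5783  0.2302] xaxis [-0.     0.002 -1.   ] yaw_y -67.84 q6 -0.119 F [-0.5 -0.2  0.1] op 0.0852
 shift units [-1.75  0.02 -0.  ]
t 0.1 tcp [ 0.2356 -0.5783  0.2302] xaxis [-0.     0.002 -1.   ] yaw_y -67.84 q6 -0.119 F [-0.5 -0.2  0.1] op 0.0852
 shift units [ -1.72 -10.67 -13.53]
 turn units cw -9.13
```

drive_tool:
  commands: "-1 -1 0 0 0; -1 -1.75 -0.3 -0.4 -0.5; -1 -1.75 -0.9 -1.2 -1.5; -1 -1.75 -1.5 -2 -2.5; -1 -1.75 -2.1 -2.8 -3.5; -1 -1.75 -2.7 -3.6 -4.5; -1 -1.75 -3.3 -4.3 -5.5; -1 -1.75 -3.9 -5.0 -6.5"

```text
t: 0.77
tool_pos: [0.3626, -0.3569, 0.3007]
tool_rot: [1.645, 0.855, -1.645]
contact_force: [0.9, 0.4, 0.1]
opening: 0.0854
```

```bash
python3 - <<'E'
from h import *
plan((.576,.0212,.29),-22.2)
E
```

```text
t 0.77 tcp [ 0.3626 -0.3569  0.3007] xaxis [-0.     0.001 -1.   ] yaw_y -35.1 q6 -0.311 F [0.9 0.4 0.1] op 0.0854
 shift units [  0.27  -1.07 -10.8 ]
 turn units cw -2.58
```

drive_tool:
  commands: "0 0 -0.1 -1 -0.5; 0 0 -0.2 -2 -1; 0 0 -0.3 -3 -1.5; 0 0 -0.4 -4 -2; 0 0.1 -0.5 -5 -2.5; 0 0.1 -0.6 -6 -2.5; 0 0.2 -0.7 -7 -2.5; 0 0.2 -0.8 -8 -2.5"

```text
t: 1.43
tool_pos: [0.5212, -0.0772, 0.2922]
tool_rot: [1.496, 0.995, -1.497]
contact_force: [0.3, -0.8, 0.6]
opening: 0.0426
```

```bash
python3 - <<'E'
from h import *
plan((.576,.0212,.22),-22.2)
E
```

```text
t 1.43 tcp [ 0.5212 -0.0772  0.2922] xaxis [-0.001  0.    -1.   ] yaw_y -22.83 q6 0.11 F [ 0.3 -0.8  0.6] op 0.0426
 shift units [ 1.8   0.31 -2.8 ]
 turn units cw -0.13
```

drive_tool:
  commands: "0 0 0.1 -1 -0.1; 0 0 0.2 -2 -0.1; 0 0.3 0.3 -2.8 -0.1; 0 1.2 0.3 -2.8 -0.1; 0 1.8 0.3 -2.8 -0.1; 0 1.8 0.3 -2.8 -0.1"

```text
t: 1.93
tool_pos: [0.572, 0.0204, 0.2138]
tool_rot: [1.482, 1.008, -1.5]
contact_force: [-0.6, -0.4, -1.2]
opening: 0.0428
```

```bash
python3 - <<'E'
from h import *
plan((.576,.0212,.138),-22.2)
im,d=ctrl.get_image("top");cv2.imwrite("pics/t1.png",cv2.resize(im[150:350,230:450],None,fx=3,fy=3))
im,d=ctrl.get_image("scene");cv2.imwrite("pics/s1.png",cv2.resize(im[100:320,180:440],None,fx=2.7,fy=2.7))
E
```

```text
t 1.93 tcp [0.572  0.0204 0.2138] xaxis [-0.012  0.001 -1.   ] yaw_y -22.25 q6 0.294 F [-0.6 -0.4 -1.2] op 0.0428
 shift units [ 1.89  0.11 -0.06]
 turn units cw -0.01
```

View pics/s1.png

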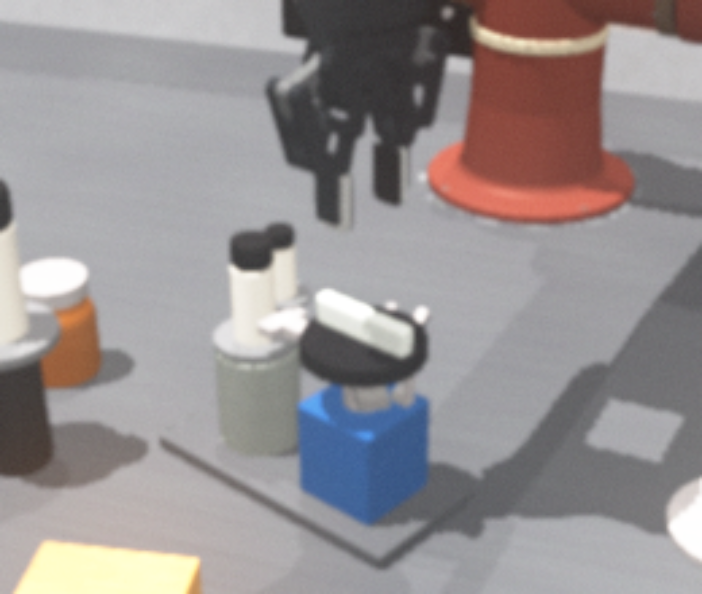

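The gripper is above the knob and its jaws straddle the bar. I'll check the settled pose before descending.

```bash
python3 - <<'E'
from h import *
plan((.576,.0212,.142),-22.2)
E
```

```text
t 2.03 tcp [0.5749 0.0193 0.2202] xaxis [-0.003  0.    -1.   ] yaw_y -22.34 q6 0.294 F [ 0.4 -0.3  0.4] op 0.0427
 shift units [ 1.95  0.01 -0.06]
 turn units cw -0.03
```

drive_tool:
  commands: "0 0.8 0 -0.05 0; 0 1.6 0 -0.05 0; 0 2.07 0 -0.05 0; 0 2.07 0 -0.05 0; 0 2.07 0 -0.05 0"
  newtons: 40

```text
t: 2.45
tool_pos: [0.577, 0.0206, 0.1399]
tool_rot: [1.492, 0.998, -1.49]
contact_force: [-0.2, 0.1, 1.1]
opening: 0.0429
```

```bash
python3 - <<'E'
from h import *
plan((.576,.0212,.137),-22.2)
E
```

```text
t 2.45 tcp [0.577  0.0206 0.1399] xaxis [ 0.001 -0.    -1.   ] yaw_y -22.39 q6 0.297 F [-0.2  0.1  1.1] op 0.0429
 shift units [ 0.07 -0.03 -0.01]
 turn units cw -0.04
```

Contact-free at z≈0.140 (still settling towards 0.137). Now I'll close on the bar.

drive_tool:
  commands: "1 0 0 0 0; 1 0 0 0 0; 1 0 0 0 0; 1 0 0 0 0; 1 0 0 0 0; 1 0 0 0 0"
  newtons: 40

```text
t: 2.95
tool_pos: [0.5761, 0.0217, 0.1409]
tool_rot: [1.49, 1.0, -1.491]
contact_force: [-6.8, 2.8, 5.1]
opening: 0.0109
```

```bash
python3 - <<'E'
from h import *
plan((.576,.0212,.137),-22.2)
E
```

```text
t 2.95 tcp [0.5761 0.0217 0.1409] xaxis [-0.001  0.001 -1.   ] yaw_y -22.32 q6 0.297 F [-6.8  2.8  5.1] op 0.0109
 shift units [0.1  0.   0.01]
 turn units cw -0.02
```

drive_tool:
  commands: "1 0.1 0 0 0; 1 0.15 0 0 0; 1 0.2 0 0 0; 1 0.2 0 0 0; 1 0.2 0 0 0"

```text
t: 3.37
tool_pos: [0.5762, 0.0217, 0.1336]
tool_rot: [1.49, 1.001, -1.491]
contact_force: [-7.7, 2.1, 8.5]
opening: 0.0106
```

drive_tool:
  commands: "1 0.05 0 0 0; 1 0.1 0 0 0; 1 0.1 0 0 0; 1 0.1 0 0 0"

```text
t: 3.7
tool_pos: [0.5764, 0.0217, 0.1321]
tool_rot: [1.49, 1.001, -1.491]
contact_force: [-14.0, 2.6, 17.8]
opening: 0.0107
```

Bottomed out at about 18 N. Now I'll turn clockwise.

drive_tool:
  commands: "1 0 0 0 1; 1 0 0 0 2; 1 0 0 0 3; 1 0 0 0 4; 1 0 0 0 4"

```text
t: 4.12
tool_pos: [0.5766, 0.0214, 0.1321]
tool_rot: [1.731, 0.762, -1.731]
contact_force: [-13.5, 1.7, 17.3]
opening: 0.0107
```

```bash
python3 - <<'E'
from h import *
plan((.576,.0212,.137),-96.7);print(ctrl.get_obs()["wrist_torque"])
E
```

```text
t 4.12 tcp [0.5766 0.0214 0.1321] xaxis [-0.  0. -1.] yaw_y -42.48 q6 0.649 F [-13.5   1.7  17.3] op 0.0107
 shift units [-0.12 -0.01  0.01]
 turn units cw 10.84
[ 0.26231716  2.16389786 -0.09116313]
```

drive_tool:
  commands: "1 0 0 0 1; 1 0 0 0 2; 1 0 0 0 3; 1 0 0 0 4; 1 0 0 0 5; 1 0 0 0 6; 1 0 0 0 7; 1 0 0 0 8"

```text
t: 4.78
tool_pos: [0.5769, 0.0207, 0.1321]
tool_rot: [2.154, 0.139, -2.153]
contact_force: [-11.8, -0.4, 16.6]
opening: 0.0105
```

drive_tool:
  commands: "1 0 0 0 1; 1 0 0 0 2; 1 0 0 0 2.6; 1 0 0 0 2.9; 1 0 0 0 3.1; 1 0 0 0 3.1; 1 0 0 0 3.1"

```text
t: 5.37
tool_pos: [0.5769, 0.0203, 0.1321]
tool_rot: [-2.153, 0.148, 2.152]
contact_force: [-11.2, -1.0, 16.5]
opening: 0.0112
```

```bash
python3 - <<'E'
from h import *
plan((.576,.0212,.137),-96.7);print(ctrl.get_obs()["wrist_torque"])
im,d=ctrl.get_image("top");cv2.imwrite("pics/t2.png",cv2.resize(im[150:350,230:450],None,fx=3,fy=3))
im,d=ctrl.get_image("scene");cv2.imwrite("pics/s2.png",cv2.resize(im[100:320,180:440],None,fx=2.7,fy=2.7))
E
```

```text
t 5.37 tcp [0.5769 0.0203 0.1321] xaxis [ 0.    -0.002 -1.   ] yaw_y -97.76 q6 1.614 F [-11.2  -1.   16.5] op 0.0112
 shift units [-0.12 -0.02  0.03]
 turn units cw -0.21
[-0.35400684  2.13589536  0.28979324]
```

View pics/s2.png

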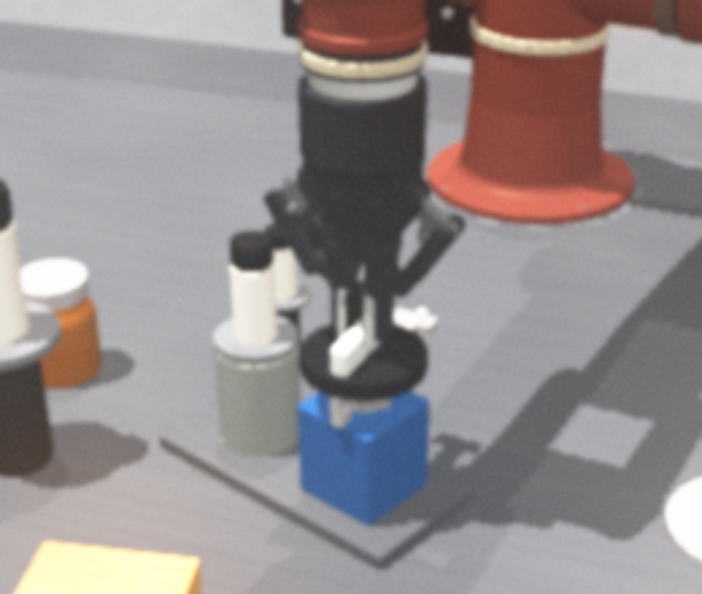

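View pics/t2.png

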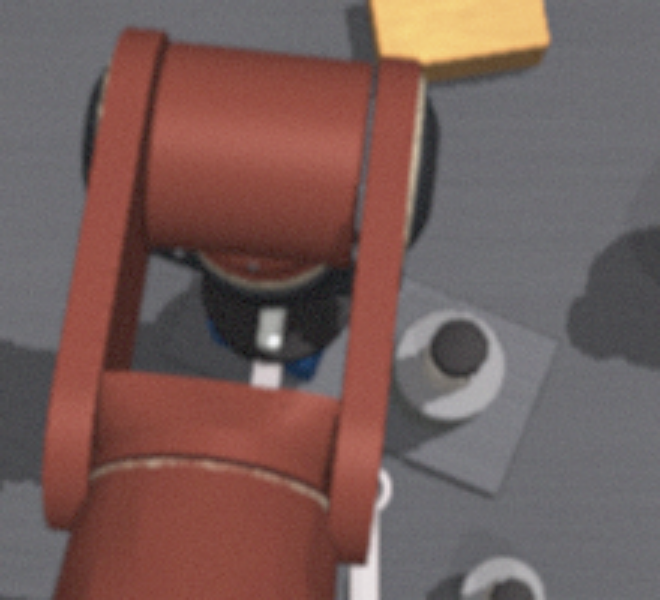

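The keeper now points toward the robot, clear of the lamp. I'll raise the knob while still holding its bar.

drive_tool:
  commands: "1 -0.1 0 0 0; 1 -0.2 0 0 0; 1 -0.3 0 0 0; 1 -0.35 0 0 0; 1 -0.35 0 0 0; 1 -0.35 0 0 0"

```text
t: 5.97
tool_pos: [0.5767, 0.0204, 0.1422]
tool_rot: [-2.152, 0.149, 2.151]
contact_force: [-4.5, -3.1, 4.6]
opening: 0.0106
```

drive_tool:
  commands: "0.2 0 0 0 0; 0.2 0 0 0 0; 0.2 0 0 0 0; 0.2 0 0 0 0; 0.2 -0.6 0 0 0; 0.2 -1.2 0 0 0; 0.2 -2 0 0 0; 0.2 -2.2 0 0 0"

```text
t: 6.63
tool_pos: [0.5789, 0.0211, 0.2343]
tool_rot: [-2.16, 0.147, 2.141]
contact_force: [1.4, -0.7, 0.2]
opening: 0.0343
```

```bash
python3 - <<'E'
from h import *
plan((.538,-.0722,.24),-22.2)
im,d=ctrl.get_image("top");cv2.imwrite("pics/t3.png",cv2.resize(im[150:350,230:450],None,fx=3,fy=3))
im,d=ctrl.get_image("scene");cv2.imwrite("pics/s3.png",cv2.resize(im[100:320,180:440],None,fx=2.7,fy=2.7))
Ws=cloud("scene",d).reshape(-1,3)
p=Ws[(np.hypot(*(Ws[:,:2]-(.576,.0212)).T)<.06)]
q=p[(p[:,2]>.12)&(p[:,2]<.14)];print("disc z",np.percentile(q[:,2],[50,80,95]))
q=p[(p[:,2]>.144)&(p[:,2]<.16)];e=cv2.minAreaRect(q[:,:2].astype(np.float32));print("bar",len(q),np.median(q[:,2]),e)
E
```

```text
t 6.63 tcp [0.5789 0.0211 0.2343] xaxis [ 0.009 -0.    -1.   ] yaw_y -97.84 q6 1.615 F [ 1.4 -0.7  0.2] op 0.0343
 shift units [-0.15  2.45  0.69]
 turn units cw -15.13
disc z [0.13419502 0.13515071 0.13634919]
bar 236 0.15242285157559837 ((0.5778517127037048, 0.022340796887874603), (0.012243397533893585, 0.0737372636795044), 84.34442901611328)
```

View pics/s3.png

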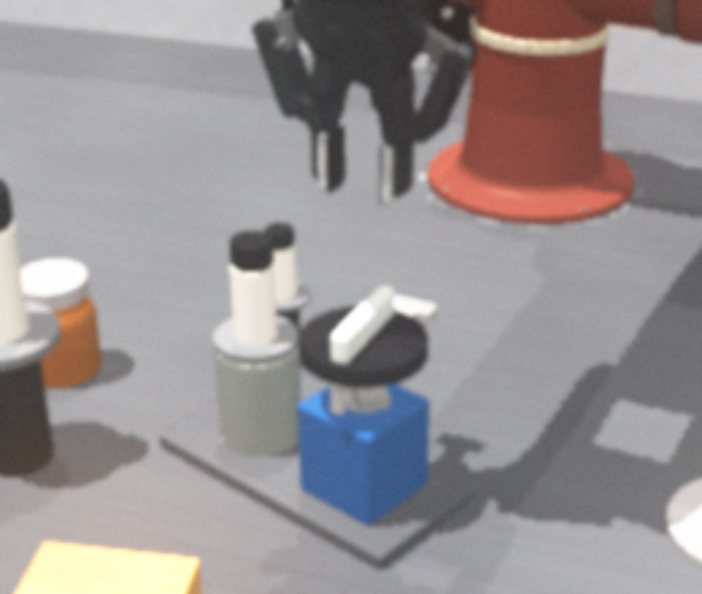

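The knob is back up: disc at 134 mm, bar turned about 73.5° (≈1.28 rad). Next is the lamp.

drive_tool:
  commands: "-0.4 -0.15 0.3 0.1 -1.3; -0.4 -0.15 0.6 0.2 -2.6; -0.4 -0.15 0.9 0.3 -3.9; -0.4 -0.15 1.2 0.4 -5.2; -0.4 -0.15 1.5 0.5 -6.5; -0.4 -0.15 1.9 0.6 -7.8; -0.4 -0.15 2.2 0.7 -9; -0.4 -0.15 2.45 0.7 -10.2"

```text
t: 7.4
tool_pos: [0.5337, -0.0726, 0.2317]
tool_rot: [1.776, 0.711, -1.782]
contact_force: [0.4, 0.3, 0.3]
opening: 0.0597
```

drive_tool:
  commands: "-0.4 0 0 0 -1.3; -0.4 0 0 0 -2.6; -0.4 0 0 0 -3.9; -0.4 0 0 0 -4.9; -0.4 0 0 0 -4.9; -0.4 0 0 0 -4.9"

```text
t: 7.9
tool_pos: [0.5346, -0.072, 0.2324]
tool_rot: [1.491, 1.0, -1.494]
contact_force: [0.1, -0.5, -1.1]
opening: 0.0598
```

```bash
python3 - <<'E'
from h import *
plan((.538,-.0722,.123),-22.2)
im,d=ctrl.get_image("scene")
P=cloud("scene",d).reshape(-1,3);P=P[(np.hypot(*(P[:,:2]-(.54,-.072)).T)<.035)]
for a,b in((.165,.18),(.105,.16),(.092,.102)):
    q=P[(P[:,2]>a)&(P[:,2]<b)][:,:];print(a,len(q),fit(q),np.median(q,0))
E
```

```text
t 7.9 tcp [ 0.5346 -0.072   0.2324] xaxis [-0.003  0.001 -1.   ] yaw_y -22.47 q6 0.12 F [ 0.1 -0.5 -1.1] op 0.0598
 shift units [ 2.74  0.09 -0.03]
 turn units cw -0.05Traceback (most recent call last):
  File "<stdin>", line 6, in <module>
  File "h.py", line 11, in fit
    return s[:2],np.sqrt(s[2]+s[0]@s[0])
                              ~~~~^~~~~
TypeError: unsupported operand type(s) for @: 'numpy.float64' and 'numpy.float64'
```

drive_tool:
  commands: "-0.4 0.7 0.09 0 0; -0.4 1.4 0.09 0 0; -0.4 2.1 0.09 0 0; -0.4 2.6 0.09 0 0; -0.4 2.74 0.09 0 0; -0.4 2.74 0.09 0 0; -0.4 2.74 0.09 0 0"

```text
t: 8.53
tool_pos: [0.539, -0.0736, 0.1255]
tool_rot: [1.491, 0.998, -1.49]
contact_force: [-0.4, 0.9, 0.0]
opening: 0.0598
```

drive_tool:
  commands: "1 0 0 0 0; 1 0 0 0 0; 1 0 0 0 0; 1 0 0 0 0; 1 0 0 0 0; 1 0 0 0 0"
  newtons: 40

```text
t: 9.03
tool_pos: [0.5393, -0.0736, 0.127]
tool_rot: [1.491, 0.998, -1.489]
contact_force: [-3.4, 0.6, 6.4]
opening: 0.029
```

```bash
python3 - <<'E'
from h import *
plan((.538,-.0722,.123),-22.2)
im,d=ctrl.get_image("scene");cv2.imwrite("pics/s4.png",cv2.resize(im[100:320,180:440],None,fx=2.7,fy=2.7))
E
```

```text
t 9.03 tcp [ 0.5393 -0.0736  0.127 ] xaxis [ 0.002 -0.    -1.   ] yaw_y -22.34 q6 0.117 F [-3.4  0.6  6.4] op 0.029
 shift units [ 0.1  -0.04 -0.02]
 turn units cw -0.03
```

View pics/s4.png

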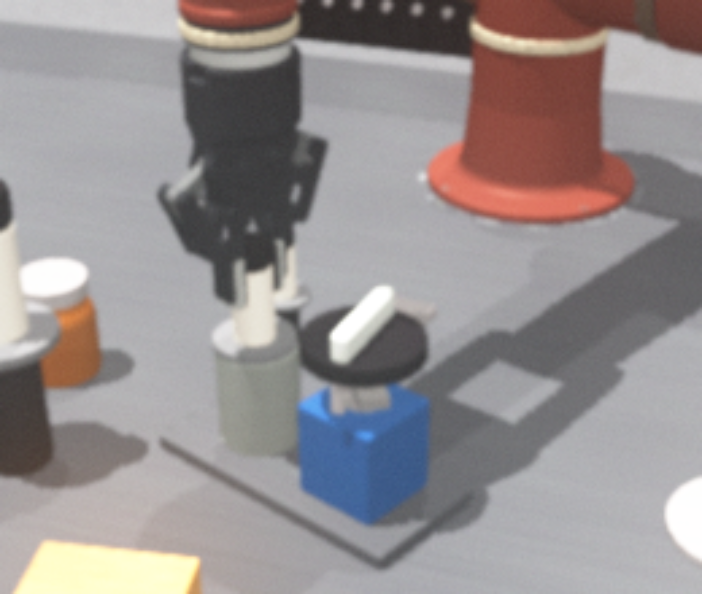

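The fingers hold the lamp's head at 29 mm opening. Lifting straight up.

drive_tool:
  commands: "1 -0.2 0 0 0; 1 -0.6 0 0 0; 1 -1.1 0 0 0; 1 -1.7 0 0 0; 1 -2.3 0 0 0; 1 -2.9 0 0 0; 1 -3.5 0 0 0; 1 -4.1 0 0 0"

```text
t: 9.75
tool_pos: [0.5383, -0.0735, 0.29]
tool_rot: [1.49, 0.999, -1.49]
contact_force: [-0.1, 0.1, -3.2]
opening: 0.0291
```

drive_tool:
  commands: "1 -0.2 0 0 0; 1 -0.35 0 0 0; 1 -0.35 0 0 0; 1 -0.35 0 0 0"

```text
t: 10.08
tool_pos: [0.5381, -0.0734, 0.3013]
tool_rot: [1.49, 1.001, -1.492]
contact_force: [-0.6, -0.1, -3.3]
opening: 0.029
```

```bash
python3 - <<'E'
from h import *
plan((.52,.277,.30),None)
im,d=ctrl.get_image("scene");cv2.imwrite("pics/s5.png",cv2.resize(im[20:320,100:440],None,fx=2.3,fy=2.3))
P=cloud("scene",d).reshape(-1,3);P=P[(np.hypot(*(P[:,:2]-(.54,-.072)).T)<.05)]
for z in(.2,.21,.22,.23,.24,.26,.262,.264,.27,.28):
    q=P[abs(P[:,2]-z)<.004];print(z,len(q),q.mean(0).round(4) if len(q) else 0)
q=P[(P[:,2]>.14)];print(q[:,2].min())
E
```

```text
t 10.08 tcp [ 0.5381 -0.0734  0.3013] xaxis [-0.002  0.001 -1.   ] yaw_y -22.34 q6 0.117 F [-0.6 -0.1 -3.3] op 0.029
 shift units [ 0.04 -3.75 -7.93]
0.2 78 [ 0.5484 -0.0649  0.2   ]
0.21 85 [ 0.5487 -0.0665  0.2098]
0.22 83 [ 0.5493 -0.0667  0.2197]
0.23 84 [ 0.5499 -0.0661  0.23  ]
0.24 95 [ 0.5502 -0.066   0.2401]
0.26 33 [ 0.5527 -0.0654  0.2583]
0.262 47 [ 0.5588 -0.0649  0.2635]
0.264 73 [ 0.5598 -0.063   0.266 ]
0.27 307 [ 0.5486 -0.0671  0.2698]
0.28 85 [ 0.5486 -0.0675  0.28  ]
0.19541940237555527
```

View pics/s5.png

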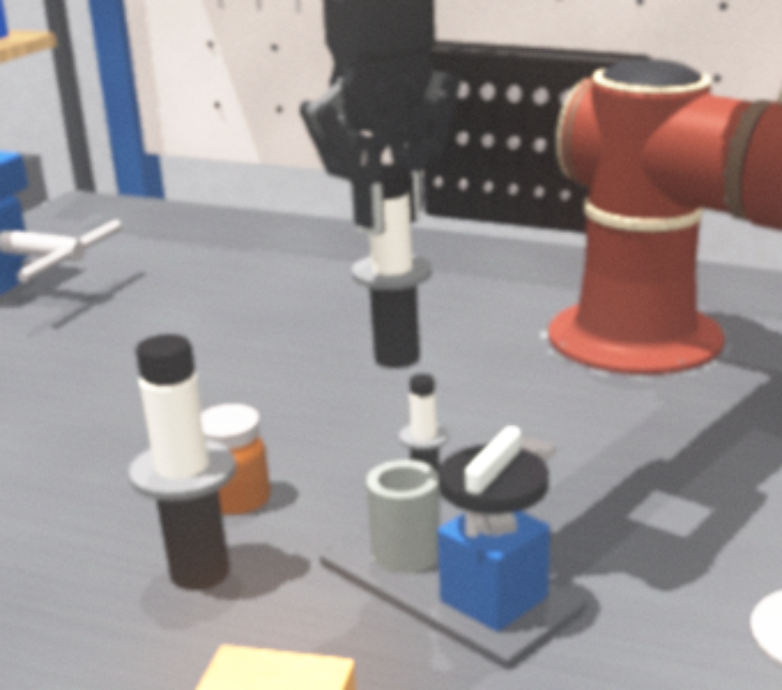

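The lamp is clear and upright, with its base at ≈0.195. I'll carry it to the plate.

drive_tool:
  commands: "1 0 -0.2 -0.4 0; 1 0 -0.5 -1.1 0; 1 0 -0.85 -1.8 0; 1 0 -1.2 -2.5 0; 1 0 -1.55 -3.25 0; 1 0 -1.9 -4 0; 1 0 -2.25 -4.75 0; 1 0 -2.6 -5.5 0"

```text
t: 10.8
tool_pos: [0.525, 0.1709, 0.3006]
tool_rot: [1.488, 1.0, -1.493]
contact_force: [-0.2, -0.6, -3.2]
opening: 0.029
```

drive_tool:
  commands: "1 0 -0.35 -0.7 0; 1 0 -0.65 -1.4 0; 1 0 -0.9 -1.9 0; 1 0 -1.1 -2.3 0; 1 0 -1.15 -2.43 0; 1 0 -1.15 -2.43 0; 1 0 -1.15 -2.43 0"

```text
t: 11.38
tool_pos: [0.5202, 0.2762, 0.3015]
tool_rot: [1.488, 0.999, -1.492]
contact_force: [-0.2, -0.7, -2.7]
opening: 0.0292
```

```bash
python3 - <<'E'
from h import *
plan((.52,.277,.117),None)
for n in("scene","top"):
    im,d=ctrl.get_image(n)
    P=cloud(n,d).reshape(-1,3);P=P[(np.hypot(*(P[:,:2]-(.52,.277)).T)<.05)]
    print(n)
    for z in(.2,.22,.24):
        q=P[abs(P[:,2]-z)<.006];print(z,len(q),q.mean(0).round(4) if len(q) else 0)
    q=P[(P[:,2]>.14)];print(q[:,2].min())
    p=P[abs(P[:,2]-.008)<.004];print("plate",len(p),np.median(p[:,2]))
E
```

```text
t 11.38 tcp [0.5202 0.2762 0.3015] xaxis [-0.002 -0.002 -1.   ] yaw_y -22.33 q6 0.752 F [-0.2 -0.7 -2.7] op 0.0292
 shift units [ 4.61 -0.01 -0.03]
scene
0.2 134 [0.5325 0.2775 0.2003]
0.22 154 [0.5331 0.2767 0.2202]
0.24 162 [0.533  0.277  0.2401]
0.19351118867207973
plate 1436 0.008162552331189676
top
0.2 48 [0.5125 0.2626 0.2012]
0.22 43 [0.513  0.2613 0.2192]
0.24 0 0
0.19428263345293728
plate 2235 0.007520403624597716
```

The lamp is over the plate's centre, with its base at 0.194. I'll lower by about 0.186, slowing near the end.

drive_tool:
  commands: "1 0.5 0 0 0; 1 1.2 0 0 0; 1 1.9 0 0 0; 1 2.6 0 0 0; 1 3.3 0 0 0; 1 3.9 0 0 0; 1 4.3 0 0 0; 1 4.4 0 0 0"

```text
t: 12.15
tool_pos: [0.5183, 0.2747, 0.1227]
tool_rot: [1.486, 0.999, -1.498]
contact_force: [-1.6, -0.8, -3.7]
opening: 0.0292
```

drive_tool:
  commands: "1 0.05 0 0 0; 1 0.1 0 0 0; 1 0.15 0 0 0; 1 0.2 0 0 0; 1 0.2 0 0 0; 1 0.2 0 0 0"

```text
t: 12.65
tool_pos: [0.5208, 0.277, 0.1196]
tool_rot: [1.491, 0.999, -1.489]
contact_force: [0.4, 0.5, -2.1]
opening: 0.0292
```

```bash
python3 - <<'E'
from h import *
plan((.52,.277,.115),None)
E
```

```text
t 12.65 tcp [0.5208 0.277  0.1196] xaxis [ 0.001  0.    -1.   ] yaw_y -22.33 q6 0.753 F [ 0.4  0.5 -2.1] op 0.0292
 shift units [ 0.12 -0.02  0.01]
```

drive_tool:
  commands: "1 0.03 0 0 0; 1 0.06 0 0 0; 1 0.1 0 0 0; 1 0.1 0 0 0; 1 0.1 0 0 0; 1 0.1 0 0 0"

```text
t: 13.15
tool_pos: [0.5206, 0.277, 0.1151]
tool_rot: [1.491, 0.999, -1.49]
contact_force: [1.2, 0.2, -1.4]
opening: 0.0288
```

drive_tool:
  commands: "1 0.02 0 0 0; 1 0.05 0 0 0; 1 0.05 0 0 0; 1 0.05 0 0 0; 1 0.05 0 0 0"

```text
t: 13.57
tool_pos: [0.521, 0.2773, 0.115]
tool_rot: [1.492, 0.999, -1.489]
contact_force: [-2.2, -0.6, 6.7]
opening: 0.0286
```

```bash
python3 - <<'E'
from h import *
plan((.52,.277,.115),None)
im,d=ctrl.get_image("scene");cv2.imwrite("pics/s6.png",cv2.resize(im[120:340,340:580],None,fx=2.7,fy=2.7))
P=cloud("scene",d).reshape(-1,3);P=P[(np.hypot(*(P[:,:2]-(.52,.277)).T)<.06)]
for z in(.02,.04,.06,.081,.1):
    q=P[abs(P[:,2]-z)<.004];print(z,len(q),q.mean(0).round(4))
h,e=np.histogram(P[:,2],np.arange(0.07,.1,.002));print(np.c_[e[:-1],h].T)
E
```

```text
t 13.57 tcp [0.521  0.2773 0.115 ] xaxis [ 0.001  0.001 -1.   ] yaw_y -22.33 q6 0.753 F [-2.2 -0.6  6.7] op 0.0286
 shift units [ 0.   -0.02  0.02]
0.02 66 [0.5325 0.2779 0.0198]
0.04 72 [0.5336 0.2783 0.0403]
0.06 72 [0.5335 0.2773 0.0598]
0.081 306 [0.5327 0.2789 0.0834]
0.1 66 [0.5318 0.2775 0.1   ]
[[7.00e-02 7.20e-02 7.40e-02 7.60e-02 7.80e-02 8.00e-02 8.20e-02 8.40e-02
  8.60e-02 8.80e-02 9.00e-02 9.20e-02 9.40e-02 9.60e-02]
 [3.00e+00 0.00e+00 0.00e+00 1.00e+00 1.50e+01 4.40e+01 9.80e+01 2.19e+02
  3.00e+01 1.90e+01 1.70e+01 9.00e+00 2.00e+01 1.80e+01]]
```

View pics/s6.png

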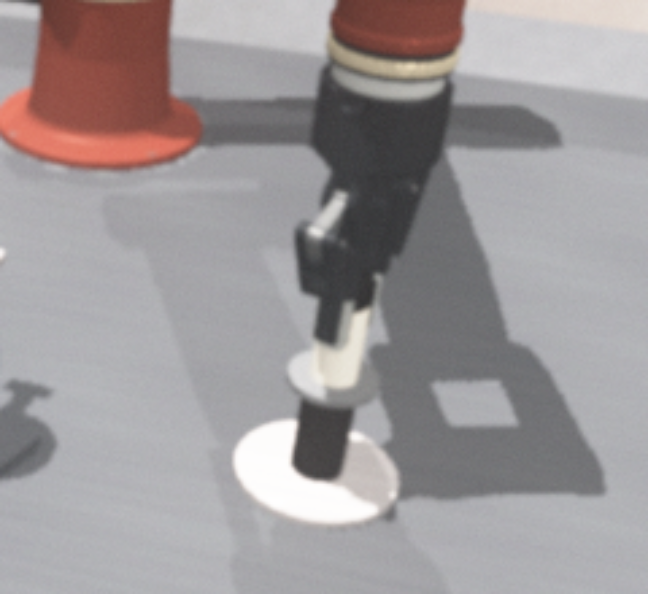

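The lamp is on the plate: Fz is +6.7 N, the collar top is at 84 mm as expected, and it stands upright at the centre. Releasing and retreating.

drive_tool:
  commands: "0.25 0 0 0 0; 0 0 0 0 0; -0.3 0 0 0 0; -0.3 0 0 0 0; -0.3 0 0 0 0; -0.3 -0.2 0 0 0; -0.3 -0.6 0 0 0; -0.3 -1.2 0 0 0"

```text
t: 14.28
tool_pos: [0.5189, 0.2762, 0.1591]
tool_rot: [1.486, 1.0, -1.495]
contact_force: [-0.1, 0.8, 0.4]
opening: 0.0555
```

drive_tool:
  commands: "-0.3 -0.7 0 0 0; -0.3 -1.5 0 0 0; -0.3 -2.2 0 0 0; -0.3 -2.8 0 0 0; -0.3 -3 0 0 0; -0.3 -3 0 0 0; -0.3 -3 0 0 0; -0.3 -3 0 0 0"

```text
t: 14.95
tool_pos: [0.5196, 0.2765, 0.2784]
tool_rot: [1.487, 1.0, -1.494]
contact_force: [-0.1, 0.2, -0.8]
opening: 0.0557
```

```bash
python3 - <<'E'
from h import *
plan((.52,.277,.115),None)
im,d=ctrl.get_image("scene");cv2.imwrite("pics/s7.png",im)
A=cloud("scene",d).reshape(-1,3);P=A[(np.hypot(*(A[:,:2]-(.52,.277)).T)<.06)]
for z in(.02,.04,.06,.1,.12,.14):
    q=P[abs(P[:,2]-z)<.004];print(z,len(q),q.mean(0).round(4))
q=P[(P[:,2]>.154)&(P[:,2]<.165)];print("top",np.median(q[:,2]),cv2.minEnclosingCircle(q[:,:2].astype(np.float32)))
p=A[(np.hypot(*(A[:,:2]-(.576,.0212)).T)<.06)]
q=p[(p[:,2]>.12)&(p[:,2]<.14)];print("disc z",np.median(q[:,2]))
q=p[(p[:,2]>.144)&(p[:,2]<.16)];print("bar",cv2.minAreaRect(q[:,:2].astype(np.float32)))
E
```

```text
t 14.95 tcp [0.5196 0.2765 0.2784] xaxis [-0.004 -0.001 -1.   ] yaw_y -22.34 q6 0.753 F [-0.1  0.2 -0.8] op 0.0557
 shift units [ 4.08  0.02 -0.03]
0.02 74 [0.533  0.2778 0.02  ]
0.04 75 [0.5334 0.2784 0.0396]
0.06 74 [0.5325 0.2778 0.0597]
0.1 70 [0.5307 0.2773 0.0999]
0.12 70 [0.5305 0.278  0.1203]
0.14 68 [0.5301 0.2781 0.1397]
top 0.15925371522786314 ((0.5193884372711182, 0.27930644154548645), 0.0174116101115942)
disc z 0.13418844940844452
bar ((0.5772111415863037, 0.022447362542152405), (0.01244379859417677, 0.07386299967765808), 84.07450866699219)
```

View pics/s7.png

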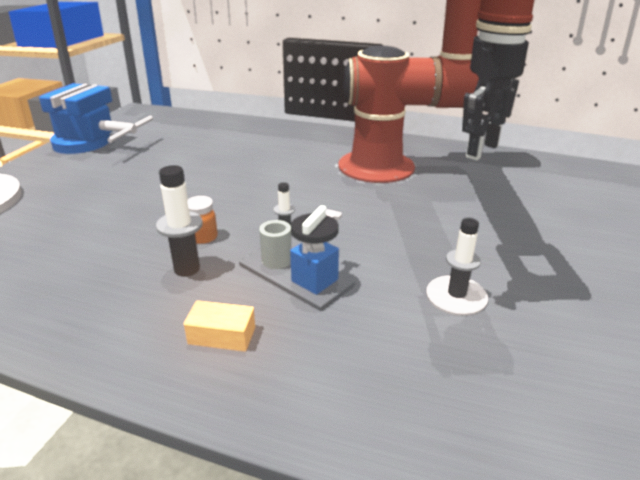

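The lamp stands upright at the plate's centre, around pixel (460,265). The knob is up and turned, at (315,225), the bystanders are where they were, and the gripper is clear. I'm handing the job in.

```bash
python3 - <<'E'
from h import *
print(ctrl.finish_job())
E
```

```text
the job is handed in; nothing more can be done
None
```

The lamp is out of the dock and standing upright on the steel plate, and the knob is unlocked and up. I handed the job in at about 15 s of the 64 s allowed; it gave no verdict.

**What I did:** I gripped the knob's bar, pressed it down to its stop (about 18 N) and turned it about 75° clockwise. I then let it rise and released it. I gripped the lamp by its head, lifted it straight up and carried it above the knob to the plate. I lowered it until the force showed contact (+6.7 N), then released it and moved the gripper clear.

**Last checks:**
- **Knob:** the disc's face is at 134 mm, so it is fully up. The bar has turned about 73–74° (≈1.28 rad) from where it started, and the keeper is away from the socket.
- **Lamp:** it is upright, with its top at 159 mm, which is its 151 mm length on the 8 mm plate. Its axis is about 2–3 mm from the plate's centre.
- **Bystanders:** the jar and carton look unmoved in the scene picture. I did not re-measure them. I also took no final top view, so the wrench was not checked at the end; the tool never went below about 115 mm above the bench.

The two cameras disagreed by 1–3 mm on positions. No check failed.

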